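Latch the gate of a plaster-casting box

TASK

Get the casting box ready for pouring: raise the red-handled latch bar, swing the gate shut against its rubber seal, and let the bar drop behind the nose of the keeper until it lies fully down in the notch, so that the gate stays shut by itself when you let go. Feel your way gently over the keeper, never ramming or forcing the bar or the gate, and leave the cup standing in the box and the red-banded tub on the bench where they are.

Things in the scene. Friction and masses are not known exactly. Their poses are not given: they have to be found in the camera images.
- casting_box: plaster-casting box bolted to the bench: white base board 12 mm thick, three plywood walls 15 mm thick, outside 200 (x) by 220 (y) mm, open at the top, wall tops 122 mm above the bench. Origin on the bench under the middle of the walled space; x points into the box (the way the gate closes), y to the gate's hinge side, z up
- gate_swing (a joint): angle of the plywood gate (15 mm thick, 219 mm long, top edge 122 mm above the bench) about its upright hinge pin: about 0 when latched, grows as it swings open towards -x of the box; end stop at -0.042. Away from the seal it stays where it is left. A latched gate reads between about -0.04 and +0.04, depending on the keeper
- gate_hinge (a point): point on the gate's hinge pin axis, 122 mm above the bench, at x = -116, y = +118 mm in the box frame; it turns with the gate: its x axis is the gate's closing direction, its -y axis points along the gate from the pin to the free end
- seal (a point): middle of the free face of the black hollow rubber bulb seal on the end of the latch-side wall, 220 mm from the hinge pin. The gate meets it at about 0.05 rad and squeezes it from there on; it pushes back with 0.4 N per mm, so with about 1 to 8 N when latched
- latch_lift (a joint): lift angle of the latch bar about its level pivot bolt on the gate: 0 fully down (level, on its stop), grows as the free end rises, at most 0.14. Let go, it falls by its own weight. Resting on the keeper's nose or back wall it reads about 0.06 to 0.075; at 0.085 and more it passes clear over both
- drop_bar: latch bar on the outer face of the gate, along its top: dark steel flat 240 long, 8 thick (its x), 20 high, about 0.25 kg, with an upright red lift grip. Origin on the pivot bolt, in the gate_hinge frame at x = -23.5, y = -50, z = -10 mm. It runs along its own -y from y = +15 to -225 mm, past the gate's free end; its underside is 102 mm above the bench at latch_lift 0
- lift_grip (a point): where to hold the red lift grip, a flat upright block 10 mm thick (x of the bar), 28 wide (y), 40 high (136 to 176 mm above the bench at latch_lift 0), swivelling freely on a cross pin so that it stays upright in the hand as the bar lifts. The point is its middle, on the pin, at bar y = -123, z = +44 mm (156 mm above the bench); room for fingers at both faces
- keeper_nominal (a point): middle of the notch of the U-shaped steel keeper, at the bar's underside, if the keeper stood at mid adjustment. It is bolted to the outside of the latch-side wall on slotted holes; its true place is up to 8 mm nearer or farther along the box's x, not measured: feel or see it. It is 250 mm from the hinge pin, 200 mm from the bar's pivot
- bark_cup: dark brown wood-grained cup, 91 mm across, 113 mm high, the model to be cast, standing loose in the box; origin at the centre of its underside. Not to be touched
- slip_tub: white plastic tub with a red band, 105 mm across, 96 mm high, standing on the bench to the right; origin at the centre of its underside. Not to be touched
- gate: the gate with all it carries. Origin on the hinge pin axis at bench level (122 mm below gate_hinge), same axes as gate_hinge; the panel runs from y = -5 to -224 mm, 14 to 122 mm above the bench, its outer face at x = -7.5 mm, 12 mm behind the bar
- keeper_crown (a point): 14 mm above keeper_nominal, at the height of the keeper's two crowns. From the gate side: nose 12 mm thick, notch 11 mm wide for the 8 mm bar, back wall 10 mm thick, both walls equally high; 18 mm wide along y. A bar let down too early rests on the nose, too late on the back wall. Held by small screws: load it with under 10 N

How it is judged:
On the way, in this order (a step that is already met when the one before it is completed fails the run):
1. the latch bar is raised above the height of the keeper's nose while the gate is still in front of the nose (value of joint latch_lift above 0.068 rad and value of joint gate_swing above 0.049 rad), for 0.05 s.
2. the gate is shut on to its seal with the bar carried up over the nose (value of joint gate_swing below 0.0465 rad and value of joint latch_lift above 0.035 rad), for 0.05 s.
At the end, for the whole second after the job is handed in: the latch bar lies down in the keeper's notch (latch_lift below 0.02 rad), holding the gate shut on its seal (gate_swing below 0.0465 rad) at rest with the robot's hand away, and the cup has not moved more than 12 mm (value of joint latch_lift below 0.02 rad and value of joint gate_swing below 0.0465 rad and linear speed of drop_bar below 0.01 m/s and distance of bark_cup from where it was at the start of the episode below 0.012 m); the robot touches nothing.
It fails at once if the latch bar is rammed or forced against the keeper (over 22 N) (contact force between drop_bar and casting_box above 22 N).
It fails at once if the gate with its bar is rammed against the box and its seal (over 28 N) (contact force between gate and casting_box above 28 N).
It fails at once if the cup in the box is knocked (moved more than 12 mm) (distance of bark_cup from where it was at the start of the episode above 0.012 m).
It fails at once if the tub is knocked (moved more than 20 mm) (distance of slip_tub from where it was at the start of the episode above 0.02 m).
It also fails if it takes over 72 s, if anything falls off the work surface, if the arm or the gripper's body presses on something with over 40 N, if the wrist force passes 120 N, or if a joint passes its speed limit or range.

ROBOT

A 6-joint arm with a two-finger parallel gripper is mounted at the origin on a cart in front of the work surface, level with it; the furniture and walls round the work are solid. World frame = base frame: x ahead of the robot, y to its left, z up, the work surface at z = 0. Lengths are in m, angles in rad, forces in N, time in s.
With the tool pointing down it reaches from about 0.325 to 0.85 m from the base axis. Payload 15.5 kg.
Tool frame: the origin (TCP) lies on the centre line of the jaws, within the pads' length; the fingertips stand 11 mm ahead of it and the grasp point (between the pads) lies 8 mm behind it; z points along the fingers, y is the line along which they close (so a half turn about z gives the same grasp; the last joint's range is limited). The gripper opens to 91 mm and grips with 3 to 60 N. Pads are 32 mm wide; open, the fingers measure 118 mm over their backs; the gripper's body (76 mm by 178 mm) begins 60 mm behind the grasp point.
Start: joints at [1.121, 0.494, 1.345, -0, 1.302, -0.096], TCP at [0.217, 0.586, 0.225] pointing down, gripper open.
Joint ranges: [-2.91, 2.91], [-0.82, 2.16], [0.22, 2.67], [-1.22, 4.37], [0.12, 2.79], [-3.08, 3.08]. Speed limits (rad/s): [1.89, 1.89, 2.57, 3.01, 3.01, 3.01].

INTERFACE

Orientations are given as a rotation vector (axis times angle).
In Python, from workcell import robot gives the robot as it stands. The module is installed in compiled form; this text tells all that it offers.
- The arm moves only by the tool send_rows, never from a script. Its argument "moves" is a list of rows, each an object of numbers: "wx", "wy", "wz": the turn, a rotation vector about the tool's x, y, z in degrees; "dx", "dy", "dz": the shift along the tool's x, y, z in m; "fingers": the opening, from -1 (shut) to 1 (fully open). In form: [{"wx": .., "wy": .., "wz": .., "dx": .., "dy": .., "dz": .., "fingers": ..}, ...]. A call has 1 to 12 rows; each row shifts and turns the commanded pose from where the row before left it, along the tool's axes as they then stand; what a row does not reach is not made up. A row lasts 1/8 s, in which the tool goes at most 62.5 mm and 10.7 degrees, less where a joint would pass 70% of its speed; a pose out of reach is approached as far as the arm can. A call with a gripper value outside its range is refused whole. The fingers move at their own pace and stop on an object; "force" is the grip in N (left out, the last holds). Time passes only in rows, so rows that do not move let the fingers close. It gives the time, the measured TCP pose, the force, the opening and the grip force at its end, in the units of the state.
- robot.get_state(): the state, without advancing time (a new reading comes with each control period).
- robot.read_camera(name): name is "scene" or "side" or "wrist"; returns (picture, depth): 480x640x3 uint8, red, green, blue; 480x640 float32, m along the optical axis (not along the pixel's ray), 0 where there is no reading.
- robot.get_calibration(name): a dict with "fovy" (degrees; the focal length in pixels is half the picture's height over the tangent of half this angle, whatever the lens; pixels are square), "cx", "cy" (the principal point, pixels), "R" (3x3) and "t" (3): a world point X has camera coordinates R X + t. Camera axes: x right, y down, z forward; pixel columns grow to the right and rows downward; lengths in m; the calibration is good to about 2 mm. The wrist camera is an equidistant fisheye: a pixel r from the principal point sees the ray r / f radians off the axis. A picture is of the moment at which its call begins: read the wrist's pose just before it. get_calibration takes no time and is no camera call; for the wrist camera it gives the pose at the moment of the call.
- robot.job_done(): hands the job in; it is judged then, once.
Trained networks look in the newest picture that a camera, given by its name, has taken for a name from the list of things; names that differ only in an ending like _2 or _b are one class to them, and where a whole thing is asked for, a point or a joint stands for the part that bears it (a point fixed in the world has none). Each returns a list of dicts, best first, with "score" (0 to 1); they miss things now and then, are a little off and sometimes report something else, mostly with a low value. They report only what shows in the picture. A call takes as long as a camera call.
- robot.recognise(camera, thing): "centre" ([x, y, z] in m, in world coordinates, good to about 4 mm: the middle of the surface that is visible of it).
- robot.spot_point(camera, thing): "centre" ([x, y, z] in m, in world coordinates, good to about 4 mm: a listed point, or the origin of a listed thing).
The state is a dict: "time_s": time; "qpos": joint angles; "joint_velocities": joint speeds; "tau": joint torques, N m; "position": TCP position; "orientation": TCP orientation; "contact_force": force on the tool from outside, world axes, zero at the start; "torque": the same for the moment, N m; "width": opening from 0.0 (shut) to 1.0 (fully open); "grip_force": force on a finger pad.
Only numpy, scipy, OpenCV 4.12 (cv2) and the standard library are available. Lean on these libraries where they do the work, as an engineer would, in place of code of your own. Each camera call takes 0.05 s, during which the arm holds its last target. There are 200 camera calls.

## Working session

There is one attempt and no reset: what is moved stays moved. The work goes in short steps, Python scripts to look and compute and a tool call to move; the robot and the scene stay as the last step left them, time stands still between calls to the robot, and variables do not carry over. Pictures are saved under pics/ and viewed, at most 10 in all, crops included, and the job is handed in when it is done.

Besides the shell and the picture viewer there is one more tool, called by a JSON object that holds its "name" and its "arguments", one argument or row to a line. send_rows: Moves the arm, as the interface text tells. Its arguments: {"type":"object","properties":{"moves":{"type":"array"},"force":{"type":"number"}},"required":["moves"]}

```bash
mkdir -p pics; cat > h.py <<'E'
from workcell import robot
import numpy as np, cv2
from scipy.spatial.transform import Rotation as R
np.set_printoptions(precision=4,suppress=True)
def save(cam,fn):
    im,d=robot.read_camera(cam); cv2.imwrite('pics/'+fn,im[:,:,::-1]); return im,d
def sp(cam,things):
    for t in things:
        r=robot.spot_point(cam,t)
        print(cam,t,[(np.round(x['centre'],4).tolist(),round(x['score'],2)) for x in r[:2]])
E
python3 - <<'E'
from h import *
for c in ['scene','side']:
    save(c,c+'0.png')
    sp(c,['casting_box','gate_hinge','seal','drop_bar','lift_grip','keeper_nominal','keeper_crown','bark_cup','slip_tub'])
s=robot.get_state(); print(s)
print(R.from_rotvec(s['orientation']).as_matrix())
E
```

```text
scene casting_box [([0.6603, 0.1163, -0.0023], 0.87)]
scene gate_hinge [([0.5838, 0.2608, 0.1182], 0.93)]
scene seal [([0.5252, 0.0509, 0.0697], 0.66)]
scene drop_bar [([0.5314, 0.2327, 0.1097], 0.6)]
scene lift_grip [([0.4509, 0.1366, 0.1541], 0.58)]
scene keeper_nominal [([0.4961, 0.0247, 0.1034], 0.58)]
scene keeper_crown [([0.4982, 0.0221, 0.1155], 0.73), ([0.5806, 0.2573, -0.0026], 0.71)]
scene bark_cup [([0.6858, 0.1261, 0.0097], 0.67)]
scene slip_tub [([0.6332, -0.3237, -0.0014], 0.78), ([0.5304, 0.232, 0.1107], 0.16)]
side casting_box [([0.6655, 0.1198, -0.0004], 0.89)]
side gate_hinge [([0.5824, 0.2605, 0.1246], 0.65)]
side seal [([0.5185, 0.0462, 0.0652], 0.44)]
side drop_bar [([0.5244, 0.231, 0.1103], 0.71)]
side lift_grip [([0.4544, 0.1317, 0.1535], 0.48)]
side keeper_nominal [([0.4979, 0.0214, 0.0992], 0.66)]
side keeper_crown [([0.4971, 0.0268, 0.1212], 0.6), ([0.664, 0.1172, -0.0015], 0.26)]
side bark_cup [([0.6906, 0.1263, 0.0136], 0.86), ([0.5819, 0.2598, 0.124], 0.63)]
side slip_tub [([0.635, -0.3232, -0.003], 0.93)]
{'time_s': 1.0, 'qpos': array([ 1.1205,  0.4936,  1.3455, -0.    ,  1.3025, -0.0955]), 'joint_velocities': array([-0.0002,  0.0013, -0.0001,  0.0007,  0.0006, -0.0012]), 'tau': array([ -0.0003, -87.8705, -38.2245,   0.0709,   0.0439,   0.0001]), 'position': array([0.2171, 0.5861, 0.2249]), 'orientation': array([-0.5544, -3.0923,  0.    ]), 'contact_force': array([-0.1282,  0.1622,  0.0748]), 'torque': array([-0.0072,  0.0048, -0.0118]), 'grip_force': 0.0, 'width': 0.9973916667543706}
[[-0.9377  0.3474 -0.    ]
 [ 0.3474  0.9377 -0.    ]
 [-0.     -0.     -1.    ]]
```

View pics/scene0.png

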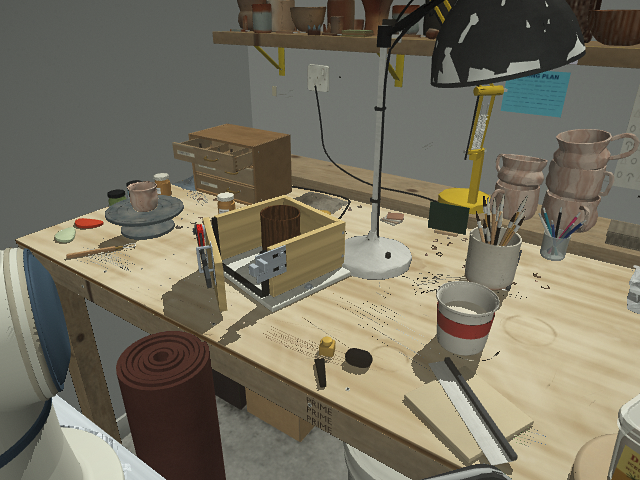

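View pics/side0.png

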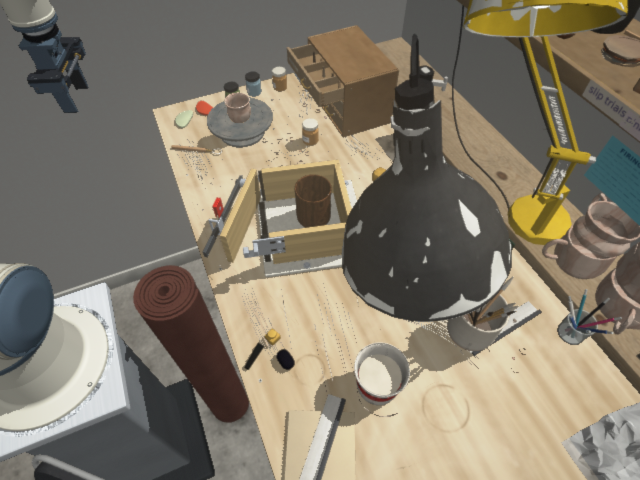

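The scene view shows the gate standing open on the left, with its red grip at (201,235), the keeper at (268,265), the cup in the box and the tub at (467,318). The side view shows the grip at (218,206), the keeper at (265,247), and the lamp head over the far side. I'll check the lamp's height before moving.

```bash
cat >> h.py <<'E'
def cloud(cam,d):
    c=robot.get_calibration(cam); f=240/np.tan(np.radians(c['fovy'])/2)
    v,u=np.mgrid[:480,:640]; P=np.stack([(u-c['cx'])/f*d,(v-c['cy'])/f*d,d],-1)
    return (P-c['t'])@np.asarray(c['R'])
E
python3 - <<'E'
from h import *
im,d=robot.read_camera('side'); P=cloud('side',d)
for u,v in [(415,70),(415,110),(350,240),(430,170),(500,250),(420,310),(480,15),(345,240)]: print(u,v,P[v,u])
m=(d>0)&(P[...,2]>.25)&(P[...,0]>.3)&(P[...,0]<.85)&(abs(P[...,1])<.4)
Q=P[m]; print(Q.min(0),Q.max(0)); 
i=np.argsort(Q[:,0])[:3]; print(Q[i]); i=np.argsort(-Q[:,1])[:3]; print(Q[i])
E
```

```text
415 70 [ 0.6265 -0.2684  0.6935]
415 110 [ 0.6351 -0.2684  0.6486]
350 240 [ 0.5622 -0.2928  0.5088]
430 170 [ 0.6332 -0.3124  0.6095]
500 250 [ 0.6938 -0.3821  0.5301]
420 310 [ 0.5945 -0.3963  0.4956]
480 15 [ 0.867  -0.0718  0.5991]
345 240 [ 0.5602 -0.2845  0.4994]
[ 0.5494 -0.4     0.4487] [ 0.85   -0.0312  0.7052]
[[ 0.5494 -0.3213  0.4655]
 [ 0.55   -0.3176  0.464 ]
 [ 0.55   -0.3226  0.4671]]
[[ 0.8123 -0.0312  0.5109]
 [ 0.8225 -0.0326  0.5107]
 [ 0.8147 -0.0331  0.5114]]
```

{"name": "send_rows", "arguments": {
  "moves": [
    {"dx":0,"dy":0,"dz":-0.05},
    {"dx":-0.03,"dy":-0.03,"wz":9},
    {"wz":9},
    {"wz":9}
  ]
}}

```text
schema error: expected keys wx, wy, wz, dx, dy, dz, fingers
```

{"name": "send_rows", "arguments": {
  "moves": [
    {"wx":0,"wy":0,"wz":0,"dx":-0.04,"dy":-0.038,"dz":-0.01,"fingers":1},
    {"wx":0,"wy":0,"wz":0,"dx":-0.042,"dy":-0.038,"dz":-0.005,"fingers":1},
    {"wx":0,"wy":0,"wz":0,"dx":-0.042,"dy":-0.038,"dz":-0.005,"fingers":1},
    {"wx":0,"wy":0,"wz":0,"dx":-0.042,"dy":-0.038,"dz":-0.005,"fingers":1},
    {"wx":0,"wy":0,"wz":0,"dx":-0.042,"dy":-0.038,"dz":-0.005,"fingers":1},
    {"wx":0,"wy":0,"wz":0,"dx":-0.042,"dy":-0.038,"dz":-0.005,"fingers":1},
    {"wx":0,"wy":0,"wz":0,"dx":-0.042,"dy":-0.038,"dz":-0.005,"fingers":1},
    {"wx":0,"wy":0,"wz":0,"dx":-0.042,"dy":-0.038,"dz":-0.005,"fingers":1},
    {"wx":0,"wy":0,"wz":0,"dx":-0.042,"dy":-0.038,"dz":0,"fingers":1}
  ]
}}

```text
time_s: 2.17
position: [0.4518, 0.133, 0.2705]
orientation: [0.554, 3.091, 0.001]
contact_force: [0.7, 1.3, -0.6]
width: 1.0
grip_force: 0.0
```

{"name": "send_rows", "arguments": {
  "moves": [
    {"wx":0,"wy":0,"wz":10,"dx":0,"dy":0,"dz":0,"fingers":1},
    {"wx":0,"wy":0,"wz":10,"dx":0,"dy":0,"dz":0,"fingers":1},
    {"wx":0,"wy":0,"wz":10,"dx":0,"dy":0,"dz":0,"fingers":1},
    {"wx":0,"wy":0,"wz":10,"dx":0,"dy":0,"dz":0,"fingers":1},
    {"wx":0,"wy":0,"wz":10,"dx":0,"dy":0,"dz":0,"fingers":1},
    {"wx":0,"wy":0,"wz":10,"dx":0,"dy":0,"dz":0,"fingers":1},
    {"wx":0,"wy":0,"wz":10,"dx":0,"dy":0,"dz":0,"fingers":1},
    {"wx":0,"wy":0,"wz":10,"dx":0,"dy":0,"dz":0,"fingers":1},
    {"wx":0,"wy":0,"wz":10,"dx":0,"dy":0,"dz":0,"fingers":1},
    {"wx":0,"wy":0,"wz":10,"dx":0,"dy":0,"dz":0,"fingers":1},
    {"wx":0,"wy":0,"wz":8,"dx":0,"dy":0,"dz":0,"fingers":1},
    {"wx":0,"wy":0,"wz":0,"dx":0,"dy":0,"dz":0,"fingers":1}
  ]
}}

```text
time_s: 3.68
position: [0.4509, 0.1348, 0.27]
orientation: [2.827, 1.37, 0.0]
contact_force: [0.7, -0.1, 0.1]
width: 0.998
grip_force: 0.0
```

```bash
python3 - <<'E'
from h import *
s=robot.get_state(); print(s['time_s'],s['position'],s['qpos']); M=R.from_rotvec(s['orientation']).as_matrix();print(M)
c=robot.get_calibration('wrist'); print(c)
save('wrist','w1.png')
sp('wrist',['casting_box','gate_hinge','seal','drop_bar','lift_grip','keeper_nominal','keeper_crown','bark_cup'])
E
```

```text
3.675 [0.4509 0.1348 0.27  ] [ 0.1634  0.2273  1.644  -0.      1.2701  0.8316]
[[ 0.6196  0.7849  0.0002]
 [ 0.7849 -0.6196  0.    ]
 [ 0.0001  0.0001 -1.    ]]
{'fovy': 65.70646984690485, 'cx': 325.0999165846507, 'cy': 239.7343750488989, 'R': array([[ 0.7851, -0.6194, -0.0004],
       [-0.5958, -0.7553,  0.2733],
       [-0.1696, -0.2143, -0.9619]]), 't': array([-0.2704,  0.327 ,  0.5408])}
wrist casting_box [([0.6635, 0.1147, 0.0012], 0.68)]
wrist gate_hinge [([0.581, 0.2569, 0.1211], 0.56)]
wrist seal [([0.5242, 0.0483, 0.0673], 0.69)]
wrist drop_bar [([0.5276, 0.2298, 0.1128], 0.64)]
wrist lift_grip [([0.46, 0.1312, 0.1552], 0.72)]
wrist keeper_nominal [([0.6901, 0.1308, 0.0072], 0.21)]
wrist keeper_crown []
wrist bark_cup [([0.6906, 0.127, 0.008], 0.75), ([0.5278, 0.2301, 0.1128], 0.66)]
```

View pics/w1.png

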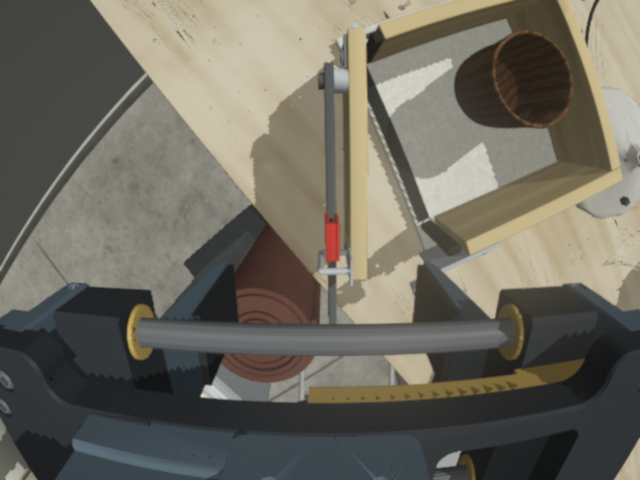

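The wrist view shows the red grip at (332,238) on the dark bar, the gate running upright beside it, and the cup at (520,80). The fingers hide the keeper, so I'll fit the grip and bar here and then move over to look at the keeper.

{"name": "send_rows", "arguments": {
  "moves": [
    {"wx":0,"wy":0,"wz":0,"dx":-0.037,"dy":0.026,"dz":0.01,"fingers":1},
    {"wx":0,"wy":0,"wz":0,"dx":-0.037,"dy":0.026,"dz":0.01,"fingers":1},
    {"wx":0,"wy":0,"wz":0,"dx":-0.037,"dy":0.026,"dz":0.01,"fingers":1},
    {"wx":0,"wy":0,"wz":0,"dx":-0.037,"dy":0.026,"dz":0.01,"fingers":1},
    {"wx":0,"wy":0,"wz":0,"dx":0,"dy":0,"dz":0,"fingers":1},
    {"wx":0,"wy":0,"wz":0,"dx":0,"dy":0,"dz":0,"fingers":1}
  ]
}}

```text
time_s: 4.88
position: [0.4407, -0.0457, 0.23]
orientation: [-2.828, -1.368, -0.0]
contact_force: [-0.3, 0.0, 0.8]
width: 0.998
grip_force: 0.0
```

```bash
cat >> h.py <<'E'
def wcloud(d,c):
    f=240/np.tan(np.radians(c['fovy'])/2)
    v,u=np.mgrid[:480,:640]; x=u-c['cx'];y=v-c['cy']; r=np.hypot(x,y)+1e-9; t=np.tan(r/f)
    P=np.stack([x/r*t*d,y/r*t*d,d],-1)
    return (P-c['t'])@np.asarray(c['R'])
def red(im):
    h=im.astype(int); return (h[...,0]>130)&(h[...,1]<60)&(h[...,2]<60)
E
python3 - <<'E'
from h import *
s=robot.get_state(); print(s['time_s'],s['position'])
c=robot.get_calibration('wrist'); im,d=save('wrist','w2.png'); P=wcloud(d,c)
np.savez('w2.npz',P=P,im=im)
m=red(im)&(d>0)&(P[...,2]>.12)&(P[...,2]<.19); Q=P[m]; print('red',len(Q),Q.mean(0),Q.min(0),Q.max(0))
t=Q[Q[:,2]>.17]; print('red top',len(t),t.mean(0))
sp('wrist',['seal','lift_grip','keeper_nominal','keeper_crown','gate_hinge','drop_bar','casting_box'])
big=cv2.resize(im[:, :,::-1],(800,600)); cv2.imwrite('pics/w2b.png',big)
for k in ['scene','side']:
    im,d=robot.read_camera(k); P=cloud(k,d); m=red(im)&(d>0)&(np.linalg.norm(P[...,:2]-[.455,.134],axis=-1)<.05);Q=P[m];print(k,len(Q),Q.mean(0),Q.min(0),Q.max(0))
E
```

```text
4.875 [ 0.4407 -0.0457  0.23  ]
red 537 [0.4567 0.1329 0.1763] [0.4456 0.1209 0.1743] [0.468  0.1457 0.1786]
red top 537 [0.4567 0.1329 0.1763]
wrist seal [([0.498, 0.021, 0.1167], 0.27)]
wrist lift_grip [([0.4609, 0.1295, 0.1521], 0.81)]
wrist keeper_nominal [([0.4973, 0.0231, 0.0985], 0.75)]
wrist keeper_crown [([0.4969, 0.0192, 0.1161], 0.97)]
wrist gate_hinge []
wrist drop_bar []
wrist casting_box []
scene 61 [0.4528 0.1262 0.1661] [0.4453 0.1182 0.1435] [0.4675 0.1427 0.1754]<stdin>:10: RuntimeWarning: Mean of empty slice.
  ret = um.true_divide(
Traceback (most recent call last):
ValueError: zero-size array to reduction operation minimum which has no identity
```

View pics/w2b.png

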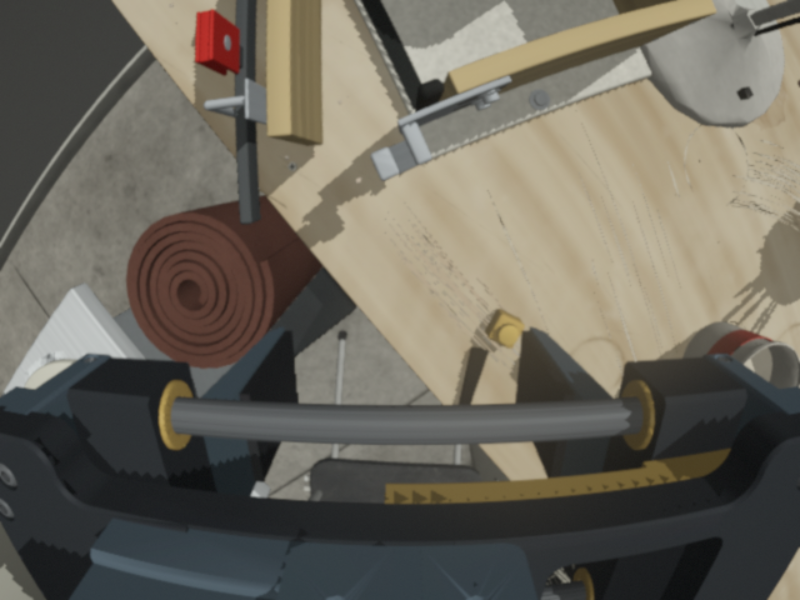

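This view shows the keeper at about (400,150) in the enlarged picture, on the outside of the latch-side wall. The red grip is at (217,42) and the bar's free end at (250,210). Next I'll fit the wall, keeper, gate and bar from the depth cloud.

```bash
python3 - <<'E'
from h import *
z=np.load('w2.npz'); P=z['P']; im=z['im']
X,Y,Z=P[...,0],P[...,1],P[...,2]
def fit(Q):
    m=Q.mean(0)
    for _ in range(3):
        u=np.linalg.svd(Q-Q.mean(0),full_matrices=False)[2][0]; r=(Q-Q.mean(0))@np.array([-u[1],u[0]]); Q=Q[abs(r)<.012]
    return Q.mean(0),np.degrees(np.arctan2(u[1],u[0]))%180
v,u=np.mgrid[:480,:640]
# wall top
col=im.astype(int); wood=(col[...,0]-col[...,2]>40)
m=wood&(abs(Z-.122)<.004)&(u>350); print('wall',m.sum(),fit(P[m][:,:2]))
m=wood&(abs(Z-.122)<.004)&(u<270); print('gate',m.sum(),fit(P[m][:,:2]))
m=(abs(Z-.122)<.005)&(u<215)&(u>185)&~wood&~red(im); print('bar',m.sum(),fit(P[m][:,:2]), Z[m].mean())
yaw=np.radians(-15); 
# keeper
k=(np.hypot(X-.497,Y-.022)<.06)&(u>280)&(u<420)&(v>60)&(v<150)&(Z>.06)
for vv in range(100,146,2):
    print(vv,' '.join(f'{int(round(Z[vv,uu]*1000)):3d}' for uu in range(290,350,2)))
np.save('k.npy',P[95:150,285:355])
E
python3 -c "
import cv2;im=cv2.imread('pics/w2.png');cv2.imwrite('pics/k.png',cv2.resize(im[60:150,280:420],(800,514),interpolation=cv2.INTER_CUBIC))"
```

```text
wall 3911 (array([0.6253, 0.0182]), np.float64(165.5641637690268))
gate 2209 (array([0.4706, 0.1121]), np.float64(53.128214198433625))
bar 1844 (array([0.4347, 0.1032]), np.float64(52.44193315986341)) 0.12238069729484556
100   2   1   0   3   0   1  -1   0   1   1   0   2   1   1 103 121 117 117 118 116 118 116  71  12  13  14  13  14  14  13
102   0   1   2   2   1   1   1   2   2   1   0   1   2   1   1 116 116 117 116 117 118 118 116  12  12  13  13  12  11  12
104   1   3   0   0   1   1   1   1   1   1  -1  -1   1   0   3  99 117 115 117 117 116 117 117  12  13  14  14  14  12  12
106   1   1   0   1   1   2   1   1  -1   2   0   1   2   2   2  71 116 116 117 117 117 117 117 115  13  13  13  12  14  12
108   2   2   1   1   1  -1   1  -1   0   1   1   2   0   1   0   1 109 115 118 118 117 117 118 117  12  12  13  13  13  13
110   1   2   1  -1  -1   1   1   1   1   1   2   2   0   2   0   1   1 113 117 117 118 117 118 116 116  12  12  13  13  12
112   1   1   1   2   0   0   1   0   0   2  -1   0   2   1   1   2 101 102 117 118 117 116 118 117 117  12  13  13  13  14
114   1   1
[... 1272 characters left out ...]
 118 117 117 117 102 101 100 100 103 101 102   1   1   1   1   0   2   2   1   2
136  -1   1   1   1   0   1 117 117 116 116 117 118 117 117 117 101 100 101 102   0   1   1 391   0   1   1   1   1   1   1
138   1   0   2   1   2   0 116 118 118 116 117 117 118 116 116 101   0   2   2 391   1   0   2   2   2   1   2   0   3   1
140   1   2   1   1   1   0   1 116 117 117 118 117 118 116   2   0   1   2   1   0   0   1   2   0   1   0   2   1   1  -1
142   1   0   1   3   0   2   0 115 118 116 117   0   3   0   1   0   1   1   2   0   0   0   2   1   0   0   1   1   1   0
144   2   1   1   2   1   2   1   0 116   1   2   1   2   2   1   2   1   1 391   2   1   1   1   1   1   0   1   0 391   0
```

View pics/k.png

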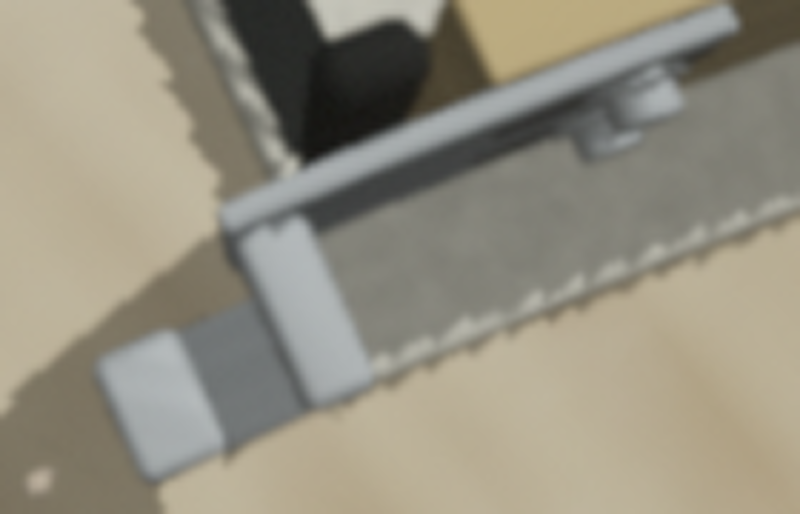

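The crop shows the nose block at lower left (about 160,405), the dark notch floor (about 250,370) and the back wall (about 305,310), all clear of each other. I can take the notch centre straight from the cloud.

```bash
python3 - <<'E'
from h import *
z=np.load('w2.npz'); P=z['P']; im=z['im']; X,Y,Z=P[...,0],P[...,1],P[...,2]
v,u=np.mgrid[:480,:640]
K=(v>95)&(v<150)&(u>285)&(u<355)
fl=K&(abs(Z-.1013)<.003); F=P[fl][:,:2]
w=im.astype(int); wood=(w[...,0]-w[...,2]>40)&(abs(Z-.122)<.004)&(u>350)
W=P[wood][:,:2]
yaw=np.radians(-14.4); 
(_, (ww,hh), a)=cv2.minAreaRect((W*1000).astype(np.float32)); print('wall rect',ww,hh,a)
ex=np.array([np.cos(yaw),np.sin(yaw)]); ey=np.array([-ex[1],ex[0]])
fx,fy=F@ex,F@ey
print('floor x pct',np.percentile(fx,[1,5,50,95,99]),'y',np.percentile(fy,[1,5,50,95,99]))
cr=K&(abs(Z-.1165)<.003); C=P[cr][:,:2]; cx=C@ex; 
print('nose',np.percentile(cx[cx<np.median(fx)],[1,5,95,99]),'back+plate',np.percentile(cx[cx>np.median(fx)],[1,5]))
ctr=ex*(np.percentile(fx,[2,98]).mean())+ey*np.percentile(fy,[2,98]).mean(); print('notch centre',ctr,'wall ctr y',np.percentile(W@ey,[1,50,99]), 'keeper y',np.percentile(fy,[2,98]).mean())
# bar line
g=np.array([.4567,.1329]); ph=np.radians(-37.5)
for _ in range(6):
    n=np.array([np.cos(ph),np.sin(ph)]); t=np.array([np.sin(ph),-np.cos(ph)])
    q=P[...,:2]-g; m=(abs(Z-.122)<.005)&(abs(q@n)<.007)&(q@t>.02)&(q@t<.12)
    B=P[m][:,:2]; uu=np.linalg.svd(B-B.mean(0),full_matrices=False)[2][0]; uu*=np.sign(uu@t); ph=np.arctan2(uu[0],-uu[1])
print('bar yaw',np.degrees(ph),m.sum(),'end t',np.percentile(q[m]@t,[1,99.5]),'offset grip',((B-g)@n).mean())
n=np.array([np.cos(ph),np.sin(ph)]); t=np.array([np.sin(ph),-np.cos(ph)])
H=g+.0235*n-.173*t; print('hinge',H,'swing',yaw-ph, 'tool y ang',np.degrees(ph))
print('hinge-wall along ey',H@ey-np.median(W@ey),'(.2205)','notch rel hinge',(ctr-H)@ex,(ctr-H)@ey)
E
```

```text
wall rect 15.142679214477539 200.5865478515625 75.74921417236328
floor x pct [0.4654 0.4661 0.4714 0.4765 0.4878] y [0.1364 0.1371 0.1456 0.1542 0.1613]
nose [0.4536 0.4543 0.4651 0.4657] back+plate [0.4767 0.4772]
notch centre [0.4932 0.0258] wall ctr y [0.1662 0.1731 0.1804] keeper y 0.14760348061835654
bar yaw -36.71506287826088 1099 end t [0.0212 0.1009] offset grip -0.0003975179390604502
hinge [0.579  0.2575] swing 0.3894713200152149 tool y ang -36.71506287826088
hinge-wall along ey 0.22035819217046726 (.2205) notch rel hinge -0.025463480470313805 -0.24581897515498052
```

{"name": "send_rows", "arguments": {
  "moves": [
    {"wx":0,"wy":0,"wz":0,"dx":0.038,"dy":-0.025,"dz":-0.005,"fingers":1},
    {"wx":0,"wy":0,"wz":0,"dx":0.038,"dy":-0.025,"dz":-0.005,"fingers":1},
    {"wx":0,"wy":0,"wz":0,"dx":0.038,"dy":-0.025,"dz":0,"fingers":1},
    {"wx":0,"wy":0,"wz":0,"dx":0.036,"dy":-0.023,"dz":0,"fingers":1},
    {"wx":0,"wy":0,"wz":-10,"dx":0,"dy":0,"dz":0,"fingers":1},
    {"wx":0,"wy":0,"wz":-10,"dx":0,"dy":0,"dz":0,"fingers":1},
    {"wx":0,"wy":0,"wz":-10,"dx":0,"dy":0,"dz":0,"fingers":1},
    {"wx":0,"wy":0,"wz":-10,"dx":0,"dy":0,"dz":0,"fingers":1},
    {"wx":0,"wy":0,"wz":-10,"dx":0,"dy":0,"dz":0,"fingers":1},
    {"wx":0,"wy":0,"wz":-10,"dx":0,"dy":0,"dz":0,"fingers":1},
    {"wx":0,"wy":0,"wz":-10,"dx":0,"dy":0,"dz":0,"fingers":1},
    {"wx":0,"wy":0,"wz":-10,"dx":0,"dy":0,"dz":0,"fingers":1}
  ]
}}

```text
time_s: 6.88
position: [0.4568, 0.1327, 0.2399]
orientation: [-1.278, -2.87, 0.0]
contact_force: [-0.4, -0.5, -0.7]
width: 1.002
grip_force: 0.0
```

{"name": "send_rows", "arguments": {
  "moves": [
    {"wx":0,"wy":0,"wz":-10,"dx":0,"dy":0,"dz":0,"fingers":1},
    {"wx":0,"wy":0,"wz":-10,"dx":0,"dy":0,"dz":0,"fingers":1},
    {"wx":0,"wy":0,"wz":-10,"dx":0,"dy":0,"dz":0,"fingers":1},
    {"wx":0,"wy":0,"wz":-10,"dx":0,"dy":0,"dz":0,"fingers":1},
    {"wx":0,"wy":0,"wz":-10,"dx":0,"dy":0,"dz":0,"fingers":1},
    {"wx":0,"wy":0,"wz":-10,"dx":0,"dy":0,"dz":0,"fingers":1},
    {"wx":0,"wy":0,"wz":-10,"dx":0,"dy":0,"dz":0,"fingers":1},
    {"wx":0,"wy":0,"wz":-10,"dx":0,"dy":0,"dz":0,"fingers":1},
    {"wx":0,"wy":0,"wz":-10,"dx":0,"dy":0,"dz":0,"fingers":1},
    {"wx":0,"wy":0,"wz":-10,"dx":0,"dy":0,"dz":0,"fingers":1},
    {"wx":0,"wy":0,"wz":-1.5,"dx":0,"dy":0,"dz":0,"fingers":1},
    {"wx":0,"wy":0,"wz":0,"dx":0,"dy":0,"dz":0,"fingers":1}
  ]
}}

```text
time_s: 8.38
position: [0.4568, 0.1326, 0.2399]
orientation: [1.401, -2.812, -0.0]
contact_force: [0.3, 0.1, 0.2]
width: 0.999
grip_force: 0.0
```

```bash
python3 - <<'E'
from h import *
s=robot.get_state(); M=R.from_rotvec(s['orientation']).as_matrix(); print(s['time_s'],s['position'],s['qpos'],np.degrees(np.arctan2(M[1,1],M[0,1])))
c=robot.get_calibration('wrist'); im,d=save('wrist','w3.png'); P=wcloud(d,c)
m=red(im)&(d>0)&(P[...,2]>.12)&(P[...,2]<.19); Q=P[m]; print('red',len(Q),Q.mean(0))
t=Q[Q[:,2]>.172]; print('top',len(t),t.mean(0), 'in tool', (t.mean(0)-s['position'])@M)
E
```

```text
8.375 [0.4568 0.1326 0.2399] [ 0.1569  0.2672  1.6791  0.      1.1954 -2.3386] 142.9854110801514
red 13 [0.4489 0.1226 0.1758]
top 13 [0.4489 0.1226 0.1758] in tool [0.0128 0.0002 0.0641]
```

View pics/w3.png

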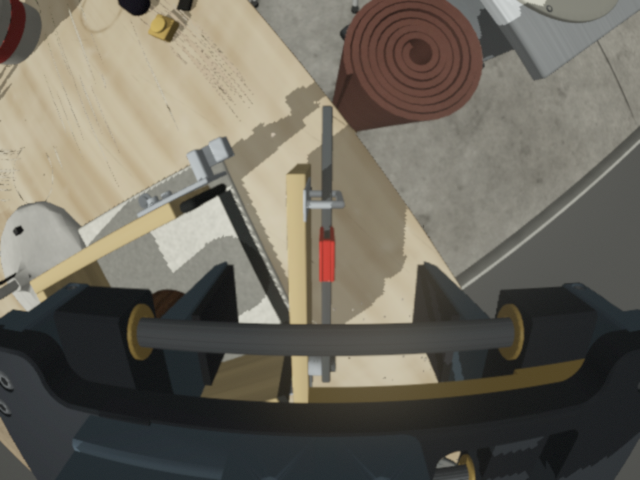

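The gripper now straddles the grip: the red grip is at (327,255), centred between the fingers, and the keeper is visible at (208,155). I'll descend and close.

{"name": "send_rows", "arguments": {
  "moves": [
    {"wx":0,"wy":0,"wz":0,"dx":0,"dy":0,"dz":0.035,"fingers":1},
    {"wx":0,"wy":0,"wz":0,"dx":0,"dy":0,"dz":0.035,"fingers":1},
    {"wx":0,"wy":0,"wz":0,"dx":0,"dy":0,"dz":0.022,"fingers":0.4},
    {"wx":0,"wy":0,"wz":0,"dx":0,"dy":0,"dz":0,"fingers":-0.3},
    {"wx":0,"wy":0,"wz":0,"dx":0,"dy":0,"dz":0,"fingers":-1},
    {"wx":0,"wy":0,"wz":0,"dx":0,"dy":0,"dz":0,"fingers":-1},
    {"wx":0,"wy":0,"wz":0,"dx":0,"dy":0,"dz":0,"fingers":-1},
    {"wx":0,"wy":0,"wz":0,"dx":0,"dy":0,"dz":0,"fingers":-1}
  ],
  "force": 15
}}

```text
time_s: 9.43
position: [0.457, 0.1326, 0.1483]
orientation: [-1.405, 2.809, -0.0]
contact_force: [0.1, 0.1, -0.3]
width: 0.373
grip_force: 0.0
```

{"name": "send_rows", "arguments": {
  "moves": [
    {"wx":0,"wy":0,"wz":0,"dx":0,"dy":0,"dz":0,"fingers":-1},
    {"wx":0,"wy":0,"wz":0,"dx":0,"dy":0,"dz":0,"fingers":-1},
    {"wx":0,"wy":0,"wz":0,"dx":0,"dy":0,"dz":0,"fingers":-1},
    {"wx":0,"wy":0,"wz":0,"dx":0,"dy":0,"dz":0,"fingers":-1}
  ]
}}

```text
time_s: 9.93
position: [0.4568, 0.1326, 0.1479]
orientation: [1.406, -2.809, -0.0]
contact_force: [0.5, -0.8, 0.2]
width: 0.11
grip_force: 15.0
```

{"name": "send_rows", "arguments": {
  "moves": [
    {"wx":0,"wy":0,"wz":0,"dx":0,"dy":0,"dz":0,"fingers":-1},
    {"wx":0,"wy":0,"wz":0,"dx":0,"dy":0,"dz":0,"fingers":-1}
  ]
}}

```text
time_s: 10.18
position: [0.4568, 0.1326, 0.1479]
orientation: [1.406, -2.809, 0.0]
contact_force: [0.2, -0.1, -0.1]
width: 0.111
grip_force: 15.0
```

{"name": "send_rows", "arguments": {
  "moves": [
    {"wx":0,"wy":0,"wz":0,"dx":-0.0012,"dy":0,"dz":-0.0032,"fingers":-1},
    {"wx":0,"wy":0,"wz":0,"dx":-0.0012,"dy":0,"dz":-0.0032,"fingers":-1},
    {"wx":0,"wy":0,"wz":0,"dx":-0.0014,"dy":0,"dz":-0.0032,"fingers":-1},
    {"wx":0,"wy":0,"wz":0,"dx":-0.0015,"dy":0,"dz":-0.0031,"fingers":-1},
    {"wx":0,"wy":0,"wz":0,"dx":0,"dy":0,"dz":0,"fingers":-1}
  ]
}}

```text
time_s: 10.8
position: [0.4601, 0.1369, 0.1609]
orientation: [-1.406, 2.809, -0.0]
contact_force: [0.6, -0.9, -2.0]
width: 0.108
grip_force: 15.0
```

```bash
python3 - <<'E'
from h import *
s=robot.get_state(); print(s['position'],s['contact_force'])
c=robot.get_calibration('wrist'); im,d=save('wrist','w4.png'); P=wcloud(d,c)
X,Y,Z=P[...,0],P[...,1],P[...,2]
H=np.array([.579,.2575]); g=s['position'][:2]; ph=np.radians(-36.9)
n=np.array([np.cos(ph),np.sin(ph)]); t=np.array([np.sin(ph),-np.cos(ph)])
q=P[...,:2]-H-(-.0235)*n; 
m=(Z>.11)&(Z<.16)&(abs(q@n)<.004)&(q@t>.235)&(q@t<.275)
A=np.polyfit(q[m]@t,Z[m],1); print(m.sum(),'slope',A)
B=P[m][:,:2]; print('n off',(q[m]@n).mean())
E
```

```text
[0.4601 0.1369 0.1609] [ 0.6054 -0.8677 -2.0093]
1150 slope [0.1095 0.1172]
n off 0.0005751683598323316
```

{"name": "send_rows", "arguments": {
  "moves": [
    {"wx":0,"wy":0,"wz":-2,"dx":0.0008,"dy":-0.0059,"dz":0,"fingers":-1},
    {"wx":0,"wy":0,"wz":-2,"dx":0.0008,"dy":-0.0059,"dz":0,"fingers":-1},
    {"wx":0,"wy":0,"wz":-2,"dx":0.0008,"dy":-0.0058,"dz":0,"fingers":-1},
    {"wx":0,"wy":0,"wz":-2,"dx":0.0008,"dy":-0.0058,"dz":0,"fingers":-1},
    {"wx":0,"wy":0,"wz":0,"dx":0,"dy":0,"dz":0,"fingers":-1}
  ]
}}

```text
time_s: 11.48
position: [0.478, 0.1211, 0.1605]
orientation: [-1.598, 2.705, 0.0]
contact_force: [2.2, 2.1, -2.8]
width: 0.109
grip_force: 15.0
```

```bash
cat >> h.py <<'E'
H=np.array([.579,.2575])
def where():
    s=robot.get_state(); M=R.from_rotvec(s['orientation']).as_matrix()
    r=s['position'][:2]-H; a=np.arctan2(M[1,1],M[0,1])+np.pi; a=(a+np.pi)%(2*np.pi)-np.pi
    ph=np.arctan2(r[1],r[0])-np.arctan2(-.1676,-.0235)
    print('t',s['time_s'],'pos',s['position'],'tool yaw',np.degrees(a),'yaw from pos',np.degrees(ph),'swing',np.radians(-14.4)-ph,'R',np.hypot(*r)-.16924,'F tool',s['contact_force']@M,'T',s['torque']@M, s['grip_force'])
    return s,M
E
python3 - <<'E'
from h import *
where()
E
```

```text
t 11.475 pos [0.478  0.1211 0.1605] tool yaw -28.860526519674575 yaw from pos -28.545555964133666 swing 0.24688652609925332 R 0.00045957232731932973 F tool [-2.9252 -0.9427  2.845 ] T [-0.0377 -0.6033  0.0132] 14.999223500490189
```

{"name": "send_rows", "arguments": {
  "moves": [
    {"wx":0,"wy":0,"wz":-2,"dx":0.0005,"dy":-0.0058,"dz":0,"fingers":-1},
    {"wx":0,"wy":0,"wz":-2,"dx":0.0005,"dy":-0.0058,"dz":0,"fingers":-1},
    {"wx":0,"wy":0,"wz":-2,"dx":0.0006,"dy":-0.0058,"dz":0,"fingers":-1},
    {"wx":0,"wy":0,"wz":-1.6,"dx":0.0006,"dy":-0.0048,"dz":0,"fingers":-1},
    {"wx":0,"wy":0,"wz":0,"dx":0,"dy":0,"dz":0,"fingers":-1}
  ]
}}

```text
time_s: 12.1
position: [0.4966, 0.1092, 0.1606]
orientation: [1.773, -2.593, 0.0]
contact_force: [-0.5, -4.1, -0.3]
width: 0.106
grip_force: 15.0
```

```bash
cat >> h.py <<'E'
def keeperbar(fn):
    s,M=where(); c=robot.get_calibration('wrist'); im,d=save('wrist',fn); P=wcloud(d,c); Z=P[...,2]
    ex=np.array([np.cos(np.radians(-14.4)),np.sin(np.radians(-14.4))]); ey=np.array([-ex[1],ex[0]])
    q=P[...,:2]-H; x=q@ex; y=q@ey
    near=(abs(y+.25)<.06)&(abs(x+.0256)<.07)
    b=near&(Z>.124)&(Z<.15)&(y<-.228)
    if b.sum()>20:
        ax=np.polyfit(y[b],x[b],1); az=np.polyfit(y[b],Z[b],1); print('bar n',b.sum(),'x at -.248',np.polyval(ax,-.248),'z top',np.polyval(az,-.248),'yaw slope',ax[0],'lift slope',-az[0],'x rng',np.percentile(x[b&(abs(y+.248)<.009)],[3,97]))
    for nm,m in [('crown',near&(abs(Z-.1165)<.0035)&(abs(y+.248)<.007)),('floor',near&(abs(Z-.1013)<.0035)&(abs(y+.248)<.007))]:
        if m.sum()>10: print(nm,m.sum(),np.percentile(x[m],[2,98]),np.histogram(x[m],bins=np.arange(-.06,.02,.002))[0])
E
python3 - <<'E'
from h import *
keeperbar('w5.png')
E
```

```text
t 12.1 pos [0.4966 0.1092 0.1606] tool yaw -21.259751291977015 yaw from pos -21.08730963659248 swing 0.11671557125888421 R 0.00043638761943184945 F tool [ 3.9889 -1.0028  0.3261] T [-0.0455  0.6247  0.1195] 14.999626278877258
bar n 1378 x at -.248 -0.05196482877585319 z top 0.14385414168272556 yaw slope 0.31007277784046583 lift slope 0.15823626985095035 x rng [-0.0572 -0.0493]
crown 993 [-0.0427 -0.0108] [  0   0   0   0   0   0   0   0  56  95  92  91  94  87  29   0   0   0
   0  13 107  85  91  86  64   3   0   0   0   0   0   0   0   0   0   0
   0   0   0]
floor 417 [-0.0388 -0.0199] [ 0  0  0  0  0  0  0  0  9  0  0  0  0  0  3 73 78 82 76 84 12  0  0  0
  0  0  0  0  0  0  0  0  0  0  0  0  0  0  0]
```

View pics/w5.png

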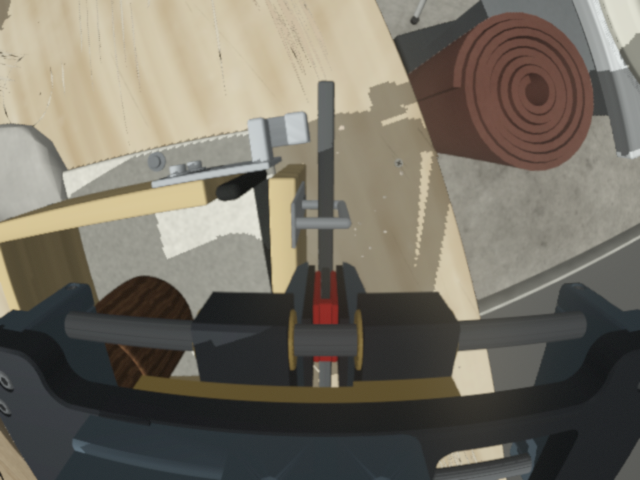

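The view from above shows the bar at (326,130), just in front of the nose at (296,128), with the notch at about (275,135) and the back wall at (259,140). The bar sits about 7 mm higher than the crowns, and there are about 27 mm to go.

{"name": "send_rows", "arguments": {
  "moves": [
    {"wx":0,"wy":0,"wz":-1,"dx":0.0003,"dy":-0.003,"dz":0,"fingers":-1},
    {"wx":0,"wy":0,"wz":-1,"dx":0.0003,"dy":-0.003,"dz":0,"fingers":-1},
    {"wx":0,"wy":0,"wz":-1,"dx":0.0003,"dy":-0.003,"dz":0,"fingers":-1},
    {"wx":0,"wy":0,"wz":-1,"dx":0.0003,"dy":-0.003,"dz":0,"fingers":-1},
    {"wx":0,"wy":0,"wz":-1,"dx":0.0003,"dy":-0.003,"dz":0,"fingers":-1},
    {"wx":0,"wy":0,"wz":0,"dx":0,"dy":0,"dz":0,"fingers":-1}
  ]
}}

```text
time_s: 12.9
position: [0.5098, 0.1025, 0.1605]
orientation: [1.885, -2.511, 0.0]
contact_force: [-4.3, -8.6, 2.6]
width: 0.104
grip_force: 15.0
```

```bash
python3 - <<'E'
from h import *
keeperbar('w6.png')
E
```

```text
t 12.9 pos [0.5098 0.1025 0.1605] tool yaw -16.2029573979927 yaw from pos -16.08239591394133 swing 0.029363348020375324 R 0.000468248364738022 F tool [ 9.5149  1.7657 -2.6349] T [-0.3173  1.5516  0.127 ] 15.000065714120865
bar n 1498 x at -.248 -0.030518209200931953 z top 0.1434747860688844 yaw slope 0.1145422819378073 lift slope 0.14009640882509058 x rng [-0.0349 -0.0276]
crown 775 [-0.0423 -0.0106] [ 0  0  0  0  0  0  0  0 28 97 89 85 20  0  0  0  0  0  0  8 96 95 96 88
 71  2  0  0  0  0  0  0  0  0  0  0  0  0  0]
floor 273 [-0.0264 -0.0201] [ 0  0  0  0  0  0  0  0  0  0  0  0  0  0  0  0 23 84 83 82  1  0  0  0
  0  0  0  0  0  0  0  0  0  0  0  0  0  0  0]
```

{"name": "send_rows", "arguments": {
  "moves": [
    {"wx":0,"wy":0,"wz":0,"dx":0.0007,"dy":0,"dz":0,"fingers":-1},
    {"wx":0,"wy":0,"wz":-0.6,"dx":0.0004,"dy":-0.0018,"dz":0,"fingers":-1},
    {"wx":0,"wy":0,"wz":-0.6,"dx":0.0004,"dy":-0.0018,"dz":0,"fingers":-1},
    {"wx":0,"wy":0,"wz":0,"dx":0,"dy":0,"dz":0,"fingers":-1}
  ]
}}

```text
time_s: 13.45
position: [0.5133, 0.1008, 0.1605]
orientation: [1.912, -2.492, -0.001]
contact_force: [-2.8, 1.0, -3.2]
width: 0.111
grip_force: 15.0
```

```bash
python3 - <<'E'
from h import *
keeperbar('w7.png')
E
```

```text
t 13.45 pos [0.5133 0.1008 0.1605] tool yaw -15.010231762575444 yaw from pos -14.7648247650156 swing 0.0063673933423368245 R 0.000638292703916854 F tool [-0.2381  2.9342  3.1961] T [-0.5208 -0.0635  0.0877] 14.99967411160469
bar n 1529 x at -.248 -0.0247470325336117 z top 0.14318017740403177 yaw slope 0.09841085013133165 lift slope 0.14584212033626415 x rng [-0.0292 -0.0221]
crown 1049 [-0.0429 -0.0107] [  0   0   0   0   0   0   0   0  47 100  79 100 104  81  72   0   0   0
   0  10  89 100  91  84  89   3   0   0   0   0   0   0   0   0   0   0
   0   0   0]
floor 64 [-0.0308 -0.0202] [ 0  0  0  0  0  0  0  0  0  0  0  0  0  0 23  0  0  0  0 41  0  0  0  0
  0  0  0  0  0  0  0  0  0  0  0  0  0  0  0]
```

The bar is centred over the notch to within about 0.5 mm, with the seal pushing back about 3 N. I'll lower it gently.

{"name": "send_rows", "arguments": {
  "moves": [
    {"wx":0,"wy":0,"wz":0,"dx":0.0004,"dy":0,"dz":0.001,"fingers":-1},
    {"wx":0,"wy":0,"wz":0,"dx":0.0004,"dy":0,"dz":0.001,"fingers":-1},
    {"wx":0,"wy":0,"wz":0,"dx":0.0004,"dy":0,"dz":0.001,"fingers":-1},
    {"wx":0,"wy":0,"wz":0,"dx":0.0004,"dy":0,"dz":0.001,"fingers":-1},
    {"wx":0,"wy":0,"wz":0,"dx":0.0004,"dy":0,"dz":0.001,"fingers":-1},
    {"wx":0,"wy":0,"wz":0,"dx":0,"dy":0,"dz":0,"fingers":-1}
  ]
}}

```text
time_s: 14.25
position: [0.5127, 0.0987, 0.1555]
orientation: [1.912, -2.493, -0.0]
contact_force: [-5.1, 0.3, -2.1]
width: 0.111
grip_force: 15.0
```

{"name": "send_rows", "arguments": {
  "moves": [
    {"wx":0,"wy":0,"wz":0,"dx":0.0004,"dy":0,"dz":0.0007,"fingers":-1},
    {"wx":0,"wy":0,"wz":0,"dx":0.0003,"dy":0,"dz":0.0007,"fingers":-1},
    {"wx":0,"wy":0,"wz":0,"dx":0,"dy":0,"dz":0,"fingers":-1}
  ]
}}

```text
time_s: 14.62
position: [0.5126, 0.0981, 0.1542]
orientation: [1.912, -2.493, -0.0]
contact_force: [-3.8, 0.4, -2.1]
width: 0.108
grip_force: 15.0
```

```bash
python3 - <<'E'
from h import *
where()
E
```

```text
t 14.625 pos [0.5126 0.0981 0.1542] tool yaw -15.027604116345325 yaw from pos -14.620824395497378 swing 0.003854112770155349 R 0.0034282144964836447 F tool [0.56   3.7603 2.1442] T [-0.7533 -0.0259  0.0051] 14.999778270721436
```

No contact on the keeper and the bar's underside is now below the crowns. I'll go on down.

{"name": "send_rows", "arguments": {
  "moves": [
    {"wx":0,"wy":0,"wz":0,"dx":0.0004,"dy":0,"dz":0.001,"fingers":-1},
    {"wx":0,"wy":0,"wz":0,"dx":0.0004,"dy":0,"dz":0.001,"fingers":-1},
    {"wx":0,"wy":0,"wz":0,"dx":0.0004,"dy":0,"dz":0.001,"fingers":-1},
    {"wx":0,"wy":0,"wz":0,"dx":0,"dy":0,"dz":0,"fingers":-1}
  ]
}}

```text
time_s: 15.12
position: [0.5123, 0.0969, 0.1511]
orientation: [1.912, -2.493, -0.0]
contact_force: [-3.1, 1.1, -1.9]
width: 0.109
grip_force: 15.0
```

{"name": "send_rows", "arguments": {
  "moves": [
    {"wx":0,"wy":0,"wz":0,"dx":0.0004,"dy":0,"dz":0.001,"fingers":-1},
    {"wx":0,"wy":0,"wz":0,"dx":0.0003,"dy":0,"dz":0.0009,"fingers":-1},
    {"wx":0,"wy":0,"wz":0,"dx":0,"dy":0,"dz":0,"fingers":-1}
  ]
}}

```text
time_s: 15.5
position: [0.5122, 0.0962, 0.1493]
orientation: [1.912, -2.493, -0.0]
contact_force: [-3.6, 0.3, -1.7]
width: 0.106
grip_force: 15.0
```

```bash
python3 - <<'E'
from h import *
where()
E
```

```text
t 15.5 pos [0.5122 0.0962 0.1493] tool yaw -15.029912044981582 yaw from pos -14.528545774472313 swing 0.002243547004067925 R 0.005366829456131567 F tool [0.6735 3.5472 1.704 ] T [-0.7377  0.0658  0.0638] 14.999778717756271
```

{"name": "send_rows", "arguments": {
  "moves": [
    {"wx":0,"wy":0,"wz":0,"dx":0,"dy":0,"dz":0.0005,"fingers":-0.6},
    {"wx":0,"wy":0,"wz":0,"dx":0,"dy":0,"dz":0,"fingers":-0.4},
    {"wx":0,"wy":0,"wz":0,"dx":0,"dy":0,"dz":0,"fingers":0},
    {"wx":0,"wy":0,"wz":0,"dx":0,"dy":0,"dz":0,"fingers":0},
    {"wx":0,"wy":0,"wz":0,"dx":0,"dy":0,"dz":0,"fingers":0},
    {"wx":0,"wy":0,"wz":0,"dx":0,"dy":0,"dz":0,"fingers":0}
  ]
}}

```text
time_s: 16.25
position: [0.5122, 0.0962, 0.1488]
orientation: [-1.912, 2.493, -0.0]
contact_force: [-0.2, 0.2, -0.3]
width: 0.499
grip_force: 0.0
```

{"name": "send_rows", "arguments": {
  "moves": [
    {"wx":0,"wy":0,"wz":0,"dx":0,"dy":0,"dz":-0.01,"fingers":0},
    {"wx":0,"wy":0,"wz":0,"dx":0,"dy":0,"dz":-0.025,"fingers":0},
    {"wx":0,"wy":0,"wz":0,"dx":0,"dy":0,"dz":-0.03,"fingers":0},
    {"wx":0,"wy":0,"wz":0,"dx":0,"dy":0,"dz":-0.03,"fingers":0},
    {"wx":0,"wy":0,"wz":0,"dx":0,"dy":0,"dz":0,"fingers":0},
    {"wx":0,"wy":0,"wz":0,"dx":0,"dy":0,"dz":0,"fingers":0}
  ]
}}

```text
time_s: 17.0
position: [0.5119, 0.0962, 0.2438]
orientation: [1.912, -2.493, 0.0]
contact_force: [-0.2, -0.1, -0.4]
width: 0.498
grip_force: 0.0
```

```bash
python3 - <<'E'
from h import *
where()
c=robot.get_calibration('wrist'); im,d=save('wrist','w8.png'); P=wcloud(d,c); Z=P[...,2]
a=np.radians(-14.4); ex=np.array([np.cos(a),np.sin(a)]); ey=np.array([-ex[1],ex[0]]); q=P[...,:2]-H; x=q@ex; y=q@ey
m=(abs(y+.248)<.007)&(abs(x+.0256)<.003); print('bar top z over notch',np.percentile(Z[m],[5,50,95]))
m=(y<-.26)&(y>-.27)&(abs(x+.026)<.012)&(Z>.1); print('end z',np.median(Z[m]),'x',np.percentile(x[m],[3,97]))
sp('scene',['bark_cup','slip_tub'])
E
```

```text
t 17.0 pos [0.5119 0.0962 0.2438] tool yaw -15.029552181975859 yaw from pos -14.59479771144981 swing 0.0033998614401490324 R 0.00542646884500933 F tool [0.1898 0.1407 0.4372] T [-0.1185 -0.0326 -0.0464] 0.0
bar top z over notch [0.1234 0.4045 0.4045]
end z 0.12274817112200852 x [-0.0311 -0.0236]
scene bark_cup [([0.6861, 0.1278, 0.0077], 0.94)]
scene slip_tub [([0.6344, -0.3244, -0.003], 0.68), ([0.6839, 0.1306, 0.0098], 0.57)]
```

View pics/w8.png

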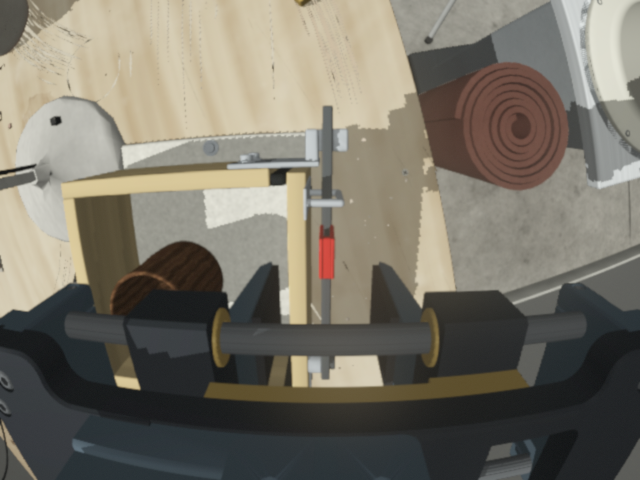

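The bar lies in the notch at (327,140), between the nose (340,140) and the back wall (312,140). Its top is at 122.7 mm, so it is fully down. The gate is shut and the cup and tub haven't moved.

```bash
python3 -c "
from workcell import robot
print(robot.job_done())"
```

```text
the job is handed in; nothing more can be done
None
```

The gate is shut on its seal with the latch bar fully down in the keeper's notch, the cup and tub are where they were, the hand is clear, and the job was handed in at about 17 s; no verdict came back.

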